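Set the sprung camera column to its tape mark and clamp it

ROBOT

A 6-joint arm with a two-finger parallel gripper is mounted at the origin on the work surface. World frame = base frame: x ahead of the robot, y to its left, z up, the work surface at z = 0. Lengths are in m, angles in rad, forces in N, time in s.
With the tool pointing down it reaches from about 0.3 to 0.875 m from the base axis. Payload 6.4 kg.
Tool frame: the origin (TCP) lies between the finger pads; the fingertips stand 19 mm ahead of it and the grasp point (between the pads) is the TCP (ctrl.tips_ahead is the z of the fingertips in the tool frame, in m); z points along the fingers, y is the line along which they close (so a half turn about z gives the same grasp; the last joint's range is limited). The gripper opens to 85 mm and grips with 20 to 120 N. Pads are 22 mm wide; open, the fingers measure 114 mm over their backs; the gripper's body (76 mm by 85 mm) begins 54 mm behind the grasp point. The pads swing forward as they close: fully open they stand 13 mm farther back than shut.
Start: joints at [0.933, 0.181, 1.607, -0, 1.354, -0.206], TCP at [0.241, 0.522, 0.25] pointing down, gripper open.
Joint ranges: [-2.99, 2.99], [-0.89, 2.07], [0.3, 2.58], [-1.14, 4.28], [0, 2.63], [-3.12, 3.12]. Speed limits (rad/s): [2.57, 2.57, 3.01, 3.14, 3.14, 3.14].

INTERFACE

Orientations are given as a unit quaternion [w, x, y, z].
In Python, from bench import readout, vision, ctrl gives the robot as it stands.
- The arm moves only by the tool play_rows, never from a script. Its arguments are lists of equal length, an entry for each row: "xyz": the shift along the tool's x, y, z in mm, a list of three; "rot": the turn, a rotation vector about the tool's x, y, z in rad, a list of three; "grip": the opening, from 0 (shut) to 1 (fully open). In form: {"xyz": [[x, y, z], ...], "rot": [[rx, ry, rz], ...], "grip": [grip, ...]}. A call has exactly 10 rows; each row is the pose to reach, as a shift and turn from the pose commanded when the call began, along the tool's axes at that moment; what a row does not reach only later rows make up. A row lasts 1/8 s, in which the tool goes at most 62.5 mm and 10.7 degrees, less where a joint would pass 70% of its speed; a pose out of reach is approached as far as the arm can. A call with a gripper value outside its range is refused whole. The fingers move at their own pace and stop on an object; the grip force is fixed at half the most. Time passes only in rows, so rows that repeat a pose let the fingers close, or fill a call up. It gives the time, the measured TCP pose, the force, the opening and the grip force at its end, in the units of the state.
- readout.get_obs(): the state, without advancing time (a new reading comes with each control period).
- vision.camera(name): name is "side" or "top" or "wrist"; returns a dict with "color" (400x640x3 uint8, red, green, blue), "depth" (400x640 float32, m along the optical axis (not along the pixel's ray), 0 where there is no reading), "camera_matrix" (3x3 intrinsics, pixels), "k1" (the pictures are not rectified: a ray, as slopes to the right and down, at radius r is drawn at 1 + k1 r^2 times it, then the intrinsics apply), "extrinsics" (4x4, takes a point from camera to world coordinates); the wrist camera has in their place "hand_eye" (4x4, takes a point from camera to tool coordinates, whose origin is the TCP and whose axes are the flange's). Camera axes: x right, y down, z forward; pixel columns grow to the right and rows downward; lengths in m; the calibration is good to about 2 mm. A picture is of the moment at which its call begins: read the wrist's pose just before it.
- ctrl.hand_in(): hands the job in; it is judged then, once.
The state is a dict: "time_s": time; "q": joint angles; "dq": joint speeds; "joint_efforts": joint torques, N m; "eef_pos": TCP position; "eef_rot": TCP orientation; "wrist_force": force on the tool from outside, world axes, zero at the start; "torque": the same for the moment, N m; "opening": opening from 0.0 (shut) to 1.0 (fully open); "grasp_force": force on a finger pad.
Only numpy, scipy, OpenCV 4.12 (cv2) and the standard library are available. Lean on these libraries where they do the work, as an engineer would, in place of code of your own. Each camera call takes 0.05 s, during which the arm holds its last target. There are 200 camera calls.

TASK

Grip the inner leg of the camera column, press it down until the lower edge of its tape mark is level with the top of the clamp ring it slides into, and, still holding it there, sweep the cam lever on that ring clockwise until it is fully shut. Shut the lever only with the leg at its mark, and finish still gripping the leg: do not let go at the end. Leave everything else on the desk where it is.

Things in the scene. Friction and masses are not known exactly. Their poses are not given: they have to be found in the camera images.
- stand: Camera column screwed to the desk: dark round foot flange 128 mm across, upright tube 32 mm across, black collar 45 mm across and on top of that the grey cam ring, 48 mm across, whose flat top (the rim) is 140 mm above the desk. Out of the ring rises the inner leg. Origin: centre of the underside of the foot, on the column's axis; z up. It cannot move.
- rim (a point): The point on the column's axis level with the flat top of the cam ring, 140 mm above the desk: where the lower edge of the tape has to come. It is fixed to the stand.
- mark (a point): On the axis of the leg, at the lower edge of the tape mark: a 6 mm wide band of thin dark tape round the bare aluminium leg, stuck 25 to 45 mm above the rim at the start (it differs from day to day). It goes down with the leg and is thin enough to enter the ring.
- leg_top (a point): Top end of the inner leg, on its axis, 97 mm above the rim at the start. The leg is a bare round aluminium tube 22 mm across; of its length the top 9 mm are a 10 mm thick screw stud, the next 4 mm a black end cap 23 mm across, the rest plain tube. The leg turns freely about its own axis, so a hand that grips it from above can also turn about it.
- leg_slide (a joint): How far the leg is pressed down, m: 0 fully up (start), 0.060 fully down. A counterbalance spring pushes it up with about 5 N at the top and 7 N at 0.045; with the lever open it springs back up when let go.
- lever (a joint): Angle of the cam lever, rad: 0 is fully open, 0.85 fully shut against its stop; grows as the lever goes clockwise seen from above. It starts at 0 to 0.15 and stays where it is left. It needs about 0.15 Nm (some 7 N at 22 mm from the axis), rising to 0.2 Nm over the second half, as a brake shoe comes on to the leg; once shut, the leg is locked.
- lever_tab (a point): Mid top edge of the cam lever: a flat upright grey thumb blade, 6 mm thick, standing edgeways to the axis on the cam ring. This point is 31.5 mm from the axis, 42 mm above the rim; the blade reaches from 18 to 48 mm out and from rim to 42 mm up, 7 mm clear of the leg. It goes round with the ring, so a hand gripping the leg just above the rim can, by turning, push it with a finger's flank.
- tape_roll: Roll of dark tape lying flat, 68 mm across, 19 mm high, its middle 120 to 165 mm from the column's axis. Bystander. Origin at the centre of its underside.
- camera: Small black camera, 62 x 30 x 42 mm high with a grey 34 mm lens, beside the column. Bystander. Origin at the centre of its underside.
- driver: Screwdriver 170 mm long lying beyond the column. Bystander.
- mug: White mug, 86 mm across, 85 mm high. Bystander. Origin at the centre of its underside.
- flask: Dark drinking flask with a black lid, 72 mm across, 210 mm high. Bystander. Origin at the centre of its underside.
- tube: Slim white tablet tube, 33 mm across, 134 mm high. Bystander. Origin at the centre of its underside.
- scanner: Black hand scanner standing in a black pot, 100 mm across, about 200 mm high. Bystander. Origin at the centre of its underside.
- cap: Black bottle cap lying flat, 44 mm across, 9 mm high. Bystander.
Not all that is in view belongs to the job. Leave any blue or green look-alike of the stand alone.

How it is judged:
On the way, in this order (a step that is already met when the one before it is completed fails the run):
1. the leg is gripped and held with the tape's lower edge level with the rim (within 4 mm), the lever still open (no more than 0.4 rad) (z of mark in the frame of stand between 0.136 and 0.144 m and contact force between the fingers and leg above 3 N and value of joint lever below 0.4 rad), for 0.2 s.
2. the lever is shut while the leg is still gripped at its mark (z of mark in the frame of stand between 0.136 and 0.144 m and contact force between the fingers and leg above 3 N and value of joint lever above 0.78 rad), for 0.2 s.
At the end, for the whole second after the job is handed in: The lower edge of the tape is within 4 mm of the top of the clamp ring, the cam lever is shut (at least 0.78 of its 0.85 rad), the leg is at rest and the fingers still grip it (more than 3 N), and no bystander has been moved (all of step 2 and velocity of joint leg_slide between -0.01 and 0.01 m/s); the arm keeps its last pose, push and grip.
It fails at once if the lever is swung well towards shut with the leg more than 8 mm off its mark (value of joint lever above 0.5 rad and (z of mark in the frame of stand above 0.148 m or z of mark in the frame of stand below 0.132 m)).
It fails at once if a bystander is pushed more than 30 mm from its place (distance of any of tape_roll, camera, driver, mug, flask, tube, scanner, cap from where it was at the start of the episode above 0.03 m).
It also fails if it takes over 42 s, if anything falls off the work surface, if the arm or the gripper's body presses on something with over 40 N, if the wrist force passes 120 N, or if a joint passes its speed limit or range.

## Working session

There is one attempt and no reset: what is moved stays moved. The work goes in short steps, Python scripts to look and compute and a tool call to move; the robot and the scene stay as the last step left them, time stands still between calls to the robot, and variables do not carry over. Pictures are saved under pics/ and viewed, at most 10 in all, crops included, and the job is handed in when it is done.

Besides the shell and the picture viewer there is one more tool, called after "Emit:" by a JSON object that holds its "method" and its "body", one argument or row to a line. play_rows: Moves the arm, as the interface text tells. Its arguments: {"type":"object","properties":{"xyz":{"type":"array","items":{"type":"array","items":{"type":"number"}}},"rot":{"type":"array","items":{"type":"array","items":{"type":"number"}}},"grip":{"type":"array","items":{"type":"number"}}},"required":["xyz","rot","grip"]}

```bash
mkdir -p pics
cat > h.py <<'E'
import numpy as np, cv2
from bench import readout, vision, ctrl
def snap(n,f):
    c=vision.camera(n); cv2.imwrite(f'pics/{f}.png',c['color'][...,::-1]); np.savez(f'pics/{f}.npz',**c); return c
def pt(c,u,v,d=None,T=None):
    K=c['camera_matrix']; D=np.array([float(c['k1']),0,0,0])
    x=cv2.undistortPoints(np.array([[[u,v]]],float),K,D)[0,0]
    if d is None:
        w=c['depth'][int(v)-1:int(v)+2,int(u)-1:int(u)+2]; d=np.median(w[w>0])
    T=c['extrinsics'] if T is None else T
    return (T@np.array([x[0]*d,x[1]*d,d,1]))[:3]
E
python3 - <<'E'
from h import *
for n in('side','top'):
    c=snap(n,n+'0'); print(n,c['extrinsics'].round(3).tolist())
print(readout.get_obs())
E
```

```text
side [[-0.918, -0.285, 0.275, 0.229], [-0.396, 0.673, -0.624, 0.716], [-0.007, -0.682, -0.731, 0.995], [0.0, 0.0, 0.0, 1.0]]
top [[0.017, -0.998, 0.053, 0.48], [-1.0, -0.018, -0.023, 0.019], [0.024, -0.053, -0.998, 1.576], [0.0, 0.0, 0.0, 1.0]]
{'time_s': 0.1, 'q': array([ 9.32687165e-01,  1.81482927e-01,  1.60787020e+00, -6.68733556e-06,
        1.35379054e+00, -2.06306723e-01]), 'dq': array([-4.13938961e-05, -1.00352112e-03, -2.57376668e-03,  1.60225663e-03,
       -1.19611575e-03, -1.12178810e-04]), 'joint_efforts': array([ 8.33164449e-04, -4.45879304e+01, -3.52237022e+01, -3.09784937e-04,
        4.15561357e-03,  2.61914215e-05]), 'eef_pos': array([0.24035968, 0.52186034, 0.24948339]), 'eef_rot': array([-3.14804901e-04,  2.14227041e-01,  9.76783586e-01, -7.08742800e-04]), 'wrist_force': array([ 0.26448255,  0.3755215 , -0.49043052]), 'torque': array([ 0.02466589, -0.03749407,  0.05941513]), 'grasp_force': 0.0, 'opening': 0.9967356140411027}
```

View pics/side0.png

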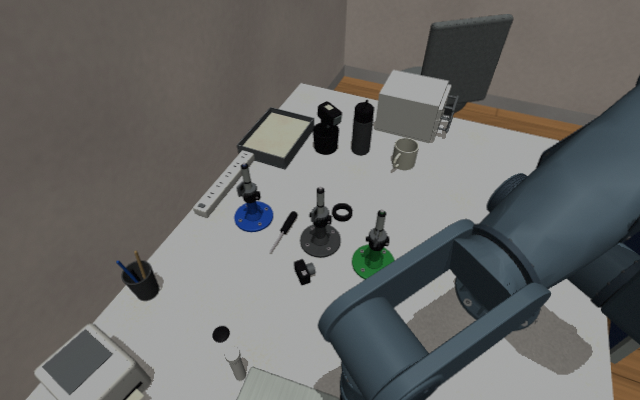

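View pics/top0.png

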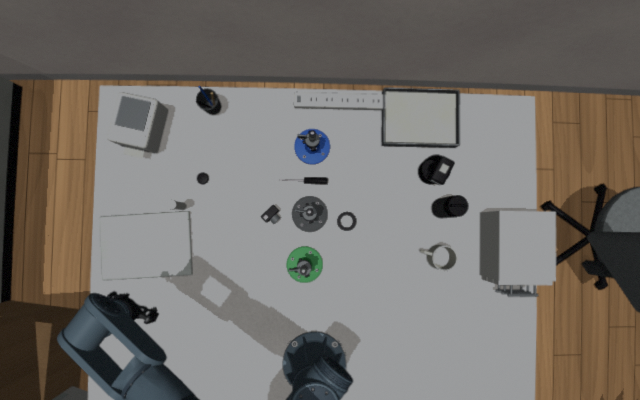

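Three stands look alike: blue (top 312,146; side 253,215), green (top 304,265; side 374,262) and dark-footed (top 310,213; side 320,240). The description calls for a dark foot, so I choose the dark one and check it in a crop.

Run:
```python
from h import *
a=cv2.imread('pics/side0.png')[175:260,285:365]; b=cv2.imread('pics/top0.png')[180:245,270:345]
cv2.imwrite('pics/crop0.png',np.hstack([cv2.resize(a,(400,425),interpolation=2),cv2.resize(b,(400,425),interpolation=2)]))
t=dict(np.load('pics/top0.npz'));s=dict(np.load('pics/side0.npz'))
def cloud(c):
    h,w=c['depth'].shape; u,v=np.meshgrid(np.arange(w),np.arange(h))
    x=cv2.undistortPoints(np.stack([u,v],-1).reshape(-1,1,2).astype(float),c['camera_matrix'],np.array([float(c['k1']),0,0,0]))[:,0]
    d=c['depth'].ravel(); P=np.c_[x*d[:,None],d,np.ones(len(d))]@c['extrinsics'].T
    return P[:,:3].reshape(h,w,3)
for n,c,(r0,r1,c0,c1) in(('top',t,(190,236,288,330)),('side',s,(180,262,298,345))):
    P=cloud(c)[r0:r1,c0:c1].reshape(-1,3); 
    for lo,hi in((-.01,.004),(.004,.02),(.125,.15),(.15,.19),(.19,.225),(.225,.25)):
        m=(P[:,2]>lo)&(P[:,2]<hi); q=P[m]
        if len(q): print(n,lo,hi,len(q),np.median(q,0).round(4),q.min(0).round(3),q.max(0).round(3))
print(t['camera_matrix'],t['k1'],s['camera_matrix'])
```

```text
top -0.01 0.004 851 [ 5.482e-01  3.790e-02 -4.000e-04] [ 0.447 -0.046 -0.009] [0.609 0.102 0.004]
top 0.004 0.02 837 [0.5192 0.023  0.0091] [ 0.448 -0.045  0.004] [0.608 0.101 0.02 ]
top 0.125 0.15 142 [0.5214 0.027  0.1392] [0.499 0.003 0.126] [0.555 0.058 0.149]
top 0.15 0.19 25 [0.5262 0.0538 0.1804] [0.514 0.016 0.164] [0.532 0.069 0.184]
top 0.19 0.225 7 [0.5191 0.028  0.2241] [0.513 0.019 0.22 ] [0.528 0.034 0.225]
top 0.225 0.25 35 [0.5248 0.025  0.2299] [0.513 0.016 0.225] [0.534 0.034 0.24 ]
side -0.01 0.004 2104 [ 5.705e-01 -1.017e-01 -1.000e-04] [ 0.425 -0.257 -0.006] [0.701 0.117 0.004]
side 0.004 0.02 1010 [0.5108 0.0308 0.0099] [ 0.457 -0.22   0.004] [0.678 0.112 0.02 ]
side 0.125 0.15 141 [0.5111 0.0375 0.1389] [0.496 0.005 0.125] [0.552 0.074 0.15 ]
side 0.15 0.19 137 [0.5211 0.0372 0.1714] [0.509 0.022 0.15 ] [0.53  0.074 0.189]
side 0.19 0.225 70 [0.5159 0.0336 0.2081] [0.509 0.023 0.191] [0.528 0.038 0.224]
side 0.225 0.25 41 [0.518  0.0282 0.2289] [0.51  0.015 0.225] [0.53  0.036 0.24 ]
[[445.31163045   0.         321.36679226]
 [  0.         445.31163045 202.45260043]
 [  0.           0.           1.        ]] -0.06403393958411571 [[394.77804346   0.         316.02302858]
 [  0.         394.77804346 198.63468052]
 [  0.           0.           1.        ]]
```

View pics/crop0.png

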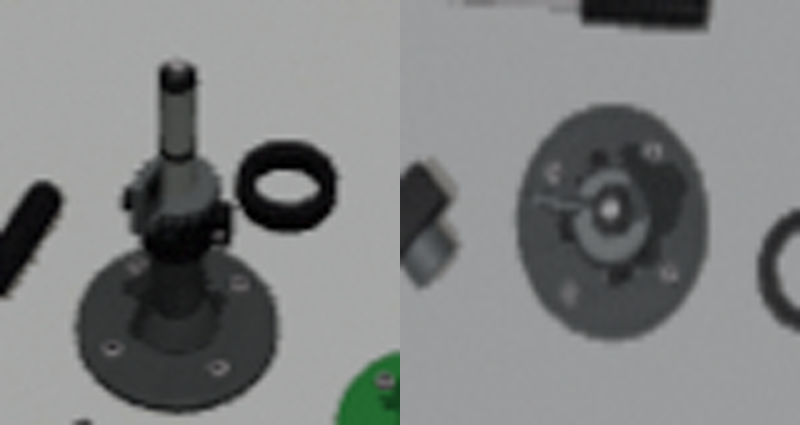

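The crop confirms the dark foot with a bare leg. The tape is at side pixel (320.6, 206), and the blade points image-left (+y, about 80°) in the top view. The axis is near (0.523, 0.025). I'll move above it.

Emit:
{"method": "play_rows", "body": {
  "xyz": [
    [0,0,-60],
    [0,0,-120],
    [-55,-40,-120],
    [-110,-80,-120],
    [-165,-120,-120],
    [-220,-160,-120],
    [-275,-200,-120],
    [-330,-240,-120],
    [-385,-280,-120],
    [-440,-315,-120]
  ],
  "rot": [
    [0,0,0],
    [0,0,0],
    [0,0,0.18],
    [0,0,0.36],
    [0,0,0.54],
    [0,0,0.72],
    [0,0,0.9],
    [0,0,1.08],
    [0,0,1.26],
    [0,0,1.44]
  ],
  "grip": [1,1,1,1,1,1,1,1,1,1]
}}

```text
time_s: 1.35
eef_pos: [0.4874, 0.0852, 0.3701]
eef_rot: [-0.0, 0.807, 0.591, 0.0]
wrist_force: [1.2, -0.1, 0.5]
opening: 0.995
grasp_force: 0.0
```

```bash
cat >> h.py <<'E'
from scipy.spatial.transform import Rotation as R
def tool():
    o=readout.get_obs(); T=np.eye(4); T[:3,3]=o['eef_pos']; T[:3,:3]=R.from_quat(o['eef_rot'],scalar_first=True).as_matrix(); return T,o
def proj(c,P,E):
    p=(np.linalg.inv(E)@np.append(P,1))[:3]; x=p[:2]/p[2]; x=x*(1+float(c['k1'])*(x@x)); K=c['camera_matrix']
    return np.array([K[0,0]*x[0]+K[0,2],K[1,1]*x[1]+K[1,2]])
E
python3 - <<'E'
from h import *
T,o=tool(); print(T.round(3),o['q'].round(2),o['time_s'])
c=snap('wrist','w1'); print(c['hand_eye'].round(3),c['camera_matrix'][0,0])
np.save('pics/w1T.npy',T@c['hand_eye'])
s=dict(np.load('pics/side0.npz'))
for z in(.14,.165,.17,.175,.18,.185,.224,.237): print(z,proj(s,[.5235,.025,z],s['extrinsics']).round(1), proj(c,[.5235,.025,z],T@c['hand_eye']).round(1))
# leg brightness profile in side image
g=cv2.cvtColor(s['color'],cv2.COLOR_RGB2GRAY); print(g[184:222,317:325])
E
```

```text
[[ 0.302  0.953  0.     0.487]
 [ 0.953 -0.302  0.     0.085]
 [ 0.    -0.    -1.     0.37 ]
 [ 0.     0.     0.     1.   ]] [-0.07 -0.08  1.64  0.    1.58  0.24] 1.35
[[ 0.001 -0.956 -0.295  0.076]
 [ 1.     0.001  0.     0.   ]
 [-0.    -0.295  0.956 -0.124]
 [ 0.     0.     0.     1.   ]] 327.4606392335069
0.14 [319.5 210.4] [367.7 211.8]
0.165 [319.5 204.6] [370.8 219.4]
0.17 [319.5 203.4] [371.5 221. ]
0.175 [319.5 202.2] [372.2 222.7]
0.18 [319.5 201. ] [372.9 224.5]
0.185 [319.5 199.8] [373.6 226.3]
0.224 [319.5 190.1] [380.1 242.3]
0.237 [319.5 186.7] [382.7 248.6]
[[165 165 167 167 166 165 165 165]
 [165 165 165 166 167 166 165 166]
 [166 166 156 150 160 165 166 166]
 [140 118 131 130 125 125 150 166]
 [ 79  57 102 129 108  65  82 137]
 [ 27  27  52  68  59  34  26 121]
 [ 13  21  41  46  36  20  12 119]
 [ 14  17  22  21  16  14   9  93]
 [ 24  12  13  14  13  14  32 119]
 [ 52  38  18  20  27  52  63 123]
 [ 60  66  68  70  67  66  67 125]
 [ 62  69  73  75  73  71  64 126]
 [ 61  69  73  74  74  73  65 125]
 [ 74  69  73  74  73  73  65 125]
 [ 74  69  74  75  75  72  76 131]
 [ 75  69  74  75  75  73  78 132]
 [ 75  69  74  76  76  73  77 131]
 [ 76  70  73  75  76  72  78 132]
 [ 59  70  75  76  76  72  64 123]
 [ 56  70  75  76  76  73  60 123]
 [ 52  71  75  76  76  72  53 120]
 [ 21  47  69  75  64  45  41 122]
 [ 54  13  24  25  24  15  33  93]
 [ 54  54  45  37  36  55  64  75]
 [ 49  65  72  73  73  73  66  70]
 [ 44  69  77  77  76  73  67  72]
 [ 45  68  76  76  75  75  64  68]
 [ 44  66  76  77  75  74  68  72]
 [ 44  68  76  77  75  73  72  76]
 [ 47  69  76  78  76  75  77  80]
 [ 53  74  79  79  80  79  79  79]
 [ 52  74  80  80  82  82  80  80]
 [ 63  80  80  80  81  81  80  78]
 [ 66  70  75  80  76  65  59  49]
 [ 33  43  40  40  42  31  35  33]
 [ 27  37  31  30  36  20  23  18]
 [ 16  20  15  21  15   6  11   7]
 [  8  15  16   9   6   5   8   3]]
```

View pics/w1.png

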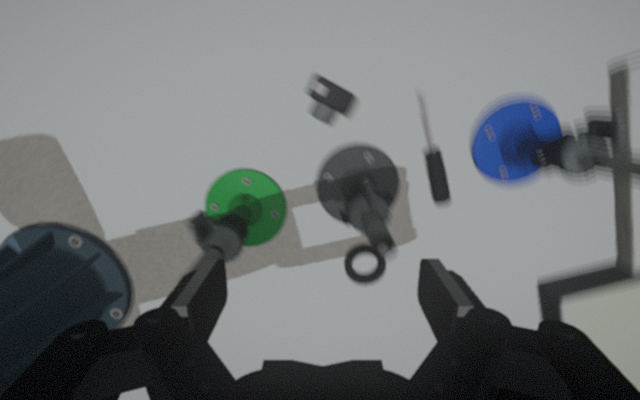

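The wrist view shows the dark stand at (358,190) and its leg top at about (383,245), blurred by motion. From the side view the tape's lower edge is roughly 27 mm above the rim. I'll take a still, tilted close view to refine the mark and the lever angle.

Run:
```python
from h import *
print(readout.get_obs()['eef_pos'],(R.from_euler('z',.39)*R.from_euler('y',-.6)).as_rotvec().round(3))
```

```text
[0.49054559 0.0789241  0.36952409] [ 0.117 -0.592  0.378]
```

Emit:
{"method": "play_rows", "body": {
  "xyz": [
    [7,20,17],
    [14,40,35],
    [20,60,52],
    [27,80,70],
    [27,80,70],
    [27,80,70],
    [27,80,70],
    [27,80,70],
    [27,80,70],
    [27,80,70]
  ],
  "rot": [
    [0.029,-0.148,0.095],
    [0.058,-0.296,0.19],
    [0.088,-0.444,0.284],
    [0.117,-0.592,0.378],
    [0.117,-0.592,0.378],
    [0.117,-0.592,0.378],
    [0.117,-0.592,0.378],
    [0.117,-0.592,0.378],
    [0.117,-0.592,0.378],
    [0.117,-0.592,0.378]
  ],
  "grip": [1,1,1,1,1,1,1,1,1,1]
}}

```text
time_s: 2.65
eef_pos: [0.5712, 0.0891, 0.3012]
eef_rot: [0.126, 0.865, 0.407, -0.267]
wrist_force: [-0.8, -1.0, -0.1]
opening: 0.999
grasp_force: 0.0
```

Run:
```python
from h import *
T,o=tool(); print(T.round(3),o['q'].round(2),o['time_s'])
c=snap('wrist','w2'); E=T@c['hand_eye']; np.save('pics/w2T.npy',E)
for z in(.14,.165,.17,.175,.18,.185,.224,.237): print(z,proj(c,[.5235,.025,z],E).round(1))
a=proj(c,[.5235,.025,.19],E).astype(int); print(a)
x0,y0=max(a[0]-100,0),max(a[1]-75,0); print(x0,y0)
cv2.imwrite('pics/w2c.png',cv2.resize(c['color'][y0:y0+150,x0:x0+200,::-1],None,fx=4,fy=4,interpolation=2))
```

```text
[[ 0.527  0.771 -0.359  0.571]
 [ 0.636 -0.637 -0.435  0.089]
 [-0.563  0.001 -0.826  0.301]
 [ 0.     0.     0.     1.   ]] [ 0.15  0.49  1.22 -0.41  1.88  0.8 ] 2.65
0.14 [325.9 157. ]
0.165 [326.1 176.8]
0.17 [326.2 181.1]
0.175 [326.2 185.4]
0.18 [326.3 189.8]
0.185 [326.4 194.3]
0.224 [326.8 233.4]
0.237 [327.  248.2]
[326 198]
226 123
```

View pics/w2c.png

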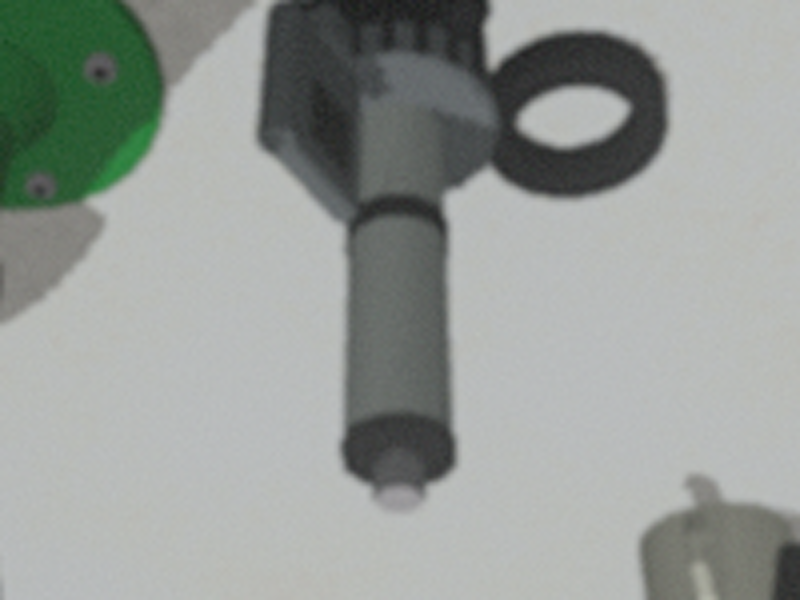

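The tape band is at crop (398, 195–211), the cap edge at (398, 412) and the stud top at (398, 497). The blade's top edge runs from about (270, 136) outer to (345, 208) inner, left of the leg.

Run:
```python
from h import *
c=dict(np.load('pics/w2.npz')); E=np.load('pics/w2T.npy')
f=lambda u,v:(226+u/4,123+v/4)
A=np.array([.5235,.025])
for z in(.140,.160,.163,.166,.169,.172,.175,.178,.224): print(z,proj(c,[A[0]+.011*.643,A[1]+.011*.766,z],E).round(2))
print('tape lo/hi',f(398,195),f(398,211),'cap',f(398,412),'stud',f(398,497))
def atz(u,v,z):
    p0=E[:3,3]; d=pt(c,u,v,1.,E)-p0; return (p0+d*(z-p0[2])/d[2])
print('stud',atz(*f(399,497),.237))
for q in((270,136),(345,208)): 
    p=atz(*f(*q),.182)[:2]; print(p.round(4),np.hypot(*(p-A)).round(4),np.degrees(np.arctan2(*(p-A)[::-1])).round(1))
u=325; g=cv2.cvtColor(c['color'],cv2.COLOR_RGB2GRAY); print(g[140:232,324:328].mean(1).round().astype(int).tolist())
```

```text
0.14 [326.11 148.12]
0.16 [326.32 163.91]
0.163 [326.35 166.4 ]
0.166 [326.39 168.92]
0.169 [326.42 171.47]
0.172 [326.45 174.07]
0.175 [326.49 176.69]
0.178 [326.52 179.35]
0.224 [327.13 225.32]
tape lo/hi (325.5, 171.75) (325.5, 175.75) cap (325.5, 226.0) stud (325.5, 247.25)
stud [0.5236192  0.02664915 0.237     ]
[0.5298 0.0721] 0.0475 82.3
[0.5278 0.0481] 0.0235 79.6
[103, 105, 106, 105, 104, 103, 104, 106, 105, 103, 104, 102, 104, 104, 102, 103, 103, 104, 103, 102, 102, 102, 102, 104, 103, 102, 104, 98, 102, 104, 97, 79, 57, 46, 48, 51, 68, 90, 104, 105, 105, 105, 105, 106, 104, 106, 105, 106, 105, 105, 104, 105, 104, 104, 106, 105, 104, 105, 106, 106, 104, 104, 104, 105, 104, 106, 106, 106, 103, 104, 106, 105, 103, 103, 103, 103, 104, 105, 105, 105, 106, 106, 104, 106, 103, 92, 76, 61, 58, 61, 60, 61]
```

The mark is about 28 mm above the rim and the blade is at azimuth 81°. I'll grip at z≈0.193 with the finger line at azimuth -30°/150°.

```bash
cat >> h.py <<'E'
def goto(p,yaz):
    T,o=tool(); a=np.radians(yaz); y=np.array([np.cos(a),np.sin(a),0]); z=np.array([0,0,-1.]); M=np.c_[np.cross(y,z),y,z]
    print('xyz mm',(T[:3,:3].T@(np.array(p)-T[:3,3])*1000).round(1),'rot',R.from_matrix(T[:3,:3].T@M).as_rotvec().round(3), 'q6',o['q'][5].round(2),'f',o['wrist_force'].round(1),'tau',o['torque'].round(2),'t',o['time_s'],'pos',T[:3,3].round(4))
E
python3 -c "
from h import *
goto([.5235,.0255,.285],-30)"
```

```text
xyz mm [-56.7   3.8  57.9] rot [-0.05   0.598 -0.162] q6 0.8 f [-0.3  0.1 -0.6] tau [ 0.23 -0.17  0.05] t 2.7 pos [0.5712 0.0891 0.3008]
```

Emit:
{"method": "play_rows", "body": {
  "xyz": [
    [-14,1,10],
    [-28,2,25],
    [-42,3,40],
    [-57,4,58],
    [-57,4,58],
    [-57,4,58],
    [-57,4,58],
    [-57,4,58],
    [-57,4,58],
    [-57,4,58]
  ],
  "rot": [
    [-0.012,0.15,-0.04],
    [-0.025,0.3,-0.08],
    [-0.037,0.45,-0.12],
    [-0.05,0.598,-0.162],
    [-0.05,0.598,-0.162],
    [-0.05,0.598,-0.162],
    [-0.05,0.598,-0.162],
    [-0.05,0.598,-0.162],
    [-0.05,0.598,-0.162],
    [-0.05,0.598,-0.162]
  ],
  "grip": [1,1,1,1,1,1,1,1,1,1]
}}

```text
time_s: 3.95
eef_pos: [0.5236, 0.0255, 0.2844]
eef_rot: [-0.0, 0.866, 0.5, -0.0]
wrist_force: [-0.7, -0.8, 0.8]
opening: 1.0
grasp_force: 0.0
```

```bash
python3 -c "
from h import *
goto([.5235,.0255,.193],-30)
T,o=tool();c=snap('wrist','w3');E=T@c['hand_eye']
print(proj(c,[.5235,.0255,.237],E),proj(c,[.5235,.0255,.224],E))"
```

```text
xyz mm [-0.  -0.1 91.4] rot [-0.001  0.001  0.   ] q6 0.35 f [-0.7 -0.8  0.8] tau [-0.04  0.09 -0.03] t 3.95 pos [0.5236 0.0255 0.2844]
[321.25370995 239.51673692] [321.30731494 230.75699345]
```

View pics/w3.png

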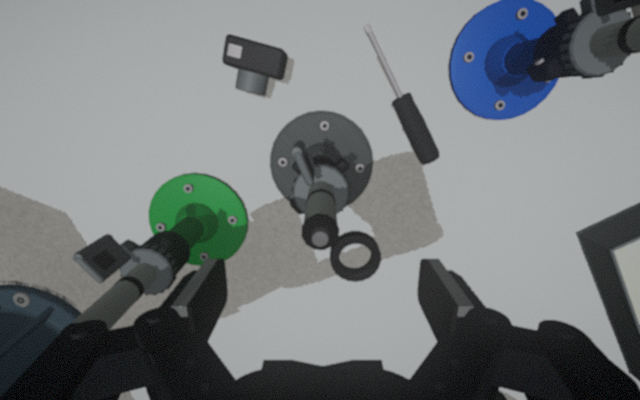

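The stud is at (320,238) against a predicted (321,239), so the hand is aligned. Descend and close.

Emit:
{"method": "play_rows", "body": {
  "xyz": [
    [0,0,20],
    [0,0,40],
    [0,0,60],
    [0,0,80],
    [0,0,91],
    [0,0,91],
    [0,0,91],
    [0,0,91],
    [0,0,91],
    [0,0,91]
  ],
  "rot": [
    [0,0,0],
    [0,0,0],
    [0,0,0],
    [0,0,0],
    [0,0,0],
    [0,0,0],
    [0,0,0],
    [0,0,0],
    [0,0,0],
    [0,0,0]
  ],
  "grip": [1,1,1,1,1,1,0.6,0.3,0,0]
}}

```text
time_s: 5.25
eef_pos: [0.5226, 0.0258, 0.1937]
eef_rot: [-0.001, 0.866, 0.5, -0.001]
wrist_force: [-3.8, 2.1, 4.9]
opening: 0.242
grasp_force: 58.4
```

Emit:
{"method": "play_rows", "body": {
  "xyz": [
    [0,0,0],
    [0,0,0],
    [0,0,0],
    [0,0,0],
    [0,0,0],
    [0,0,0],
    [0,0,0],
    [0,0,0],
    [0,0,0],
    [0,0,0]
  ],
  "rot": [
    [0,0,0],
    [0,0,0],
    [0,0,0],
    [0,0,0],
    [0,0,0],
    [0,0,0],
    [0,0,0],
    [0,0,0],
    [0,0,0],
    [0,0,0]
  ],
  "grip": [0,0,0,0,0,0,0,0,0,0]
}}

```text
time_s: 6.5
eef_pos: [0.5227, 0.0258, 0.1938]
eef_rot: [-0.001, 0.866, 0.5, -0.001]
wrist_force: [-5.3, 2.5, 3.9]
opening: 0.244
grasp_force: 58.4
```

```bash
python3 -c "
from h import *
goto([.5235,.0255,.165],-30)"
```

```text
xyz mm [ 0.2  0.9 28.8] rot [-0.002  0.     0.   ] q6 0.35 f [-5.3  2.5  3.9] tau [0.22 0.54 0.01] t 6.5 pos [0.5227 0.0258 0.1938]
```

Emit:
{"method": "play_rows", "body": {
  "xyz": [
    [0,-1,4],
    [0,-1,8],
    [0,-1,12],
    [0,-1,16],
    [0,-1,20],
    [0,-1,24],
    [0,-1,28],
    [0,-1,28],
    [0,-1,28],
    [0,-1,28]
  ],
  "rot": [
    [0,0,0],
    [0,0,0],
    [0,0,0],
    [0,0,0],
    [0,0,0],
    [0,0,0],
    [0,0,0],
    [0,0,0],
    [0,0,0],
    [0,0,0]
  ],
  "grip": [0,0,0,0,0,0,0,0,0,0]
}}

```text
time_s: 7.75
eef_pos: [0.5226, 0.0259, 0.1663]
eef_rot: [-0.0, 0.866, 0.5, -0.0]
wrist_force: [-2.9, 1.4, 5.6]
opening: 0.246
grasp_force: 58.7
```

Run:
```python
from h import *
goto([.5235,.0255,.165],-30)
T,o=tool();c=snap('wrist','w4');E=T@c['hand_eye'];np.save('pics/w4T.npy',E)
d=snap('side','s4')
for z in(.140,.168,.182,.196,.209): print(z,proj(c,[.523,.0255,z],E).round(1))
a=cv2.resize(c['color'][150:350,220:420,::-1],(400,400),interpolation=2)
b=cv2.resize(d['color'][165:245,280:360,::-1],(400,400),interpolation=2)
cv2.imwrite('pics/c4.png',np.hstack([a,b]))
```

```text
xyz mm [0.2 1.  1.3] rot [-0.  0. -0.] q6 0.35 f [-2.9  1.4  5.6] tau [ 0.11  0.47 -0.04] t 7.75 pos [0.5226 0.0259 0.1663]
0.14 [322.5 256.6]
0.168 [322.6 286.8]
0.182 [322.6 306.7]
0.196 [322.7 331.4]
0.209 [322.8 360.3]
```

View pics/c4.png

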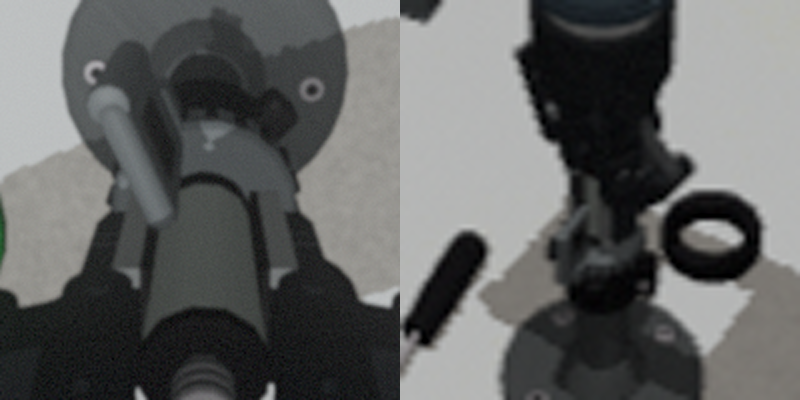

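The left crop shows the dark tape right at the ring top, at crop (205, 175–188), with the blade at left and clear of the fingers. I'll quantify it.

Run:
```python
from h import *
c=dict(np.load('pics/w4.npz'));E=np.load('pics/w4T.npy')
x=np.array([np.cos(np.radians(60)),np.sin(np.radians(60))]);A=np.array([.5226,.0259])
for r in(.011,.0115,.024):
  for z in(.136,.138,.140,.142,.144,.146,.148,.194,.196,.198):
    p=A+r*x; print(r,z,proj(c,[*p,z],E).round(1))
g=cv2.cvtColor(c['color'],cv2.COLOR_RGB2GRAY); print([(i,int(v)) for i,v in zip(range(205,312),g[205:312,321:325].mean(1).round())])
```

```text
0.011 0.136 [321.4 233.1]
0.011 0.138 [321.4 234.7]
0.011 0.14 [321.4 236.3]
0.011 0.142 [321.4 237.9]
0.011 0.144 [321.4 239.6]
0.011 0.146 [321.4 241.3]
0.011 0.148 [321.4 243. ]
0.011 0.194 [321.1 299.8]
0.011 0.196 [321.1 303.3]
0.011 0.198 [321.1 307. ]
0.0115 0.136 [321.4 232.2]
0.0115 0.138 [321.4 233.8]
0.0115 0.14 [321.4 235.3]
0.0115 0.142 [321.4 237. ]
0.0115 0.144 [321.4 238.6]
0.0115 0.146 [321.4 240.3]
0.0115 0.148 [321.4 242. ]
0.0115 0.194 [321.1 298.5]
0.0115 0.196 [321.1 302. ]
0.0115 0.198 [321.1 305.6]
0.024 0.136 [321.4 208.9]
0.024 0.138 [321.4 210.2]
0.024 0.14 [321.4 211.5]
0.024 0.142 [321.4 212.8]
0.024 0.144 [321.4 214.2]
0.024 0.146 [321.4 215.7]
0.024 0.148 [321.4 217.1]
0.024 0.194 [321.1 265.3]
0.024 0.196 [321.1 268.3]
0.024 0.198 [321.1 271.5]
[(205, 38), (206, 41), (207, 40), (208, 45), (209, 51), (210, 71), (211, 87), (212, 97), (213, 100), (214, 105), (215, 110), (216, 110), (217, 103), (218, 97), (219, 93), (220, 91), (221, 97), (222, 108), (223, 108), (224, 102), (225, 89), (226, 84), (227, 80), (228, 80), (229, 81), (230, 82), (231, 81), (232, 8
[... 172 characters left out ...]
8, 78), (249, 79), (250, 76), (251, 77), (252, 76), (253, 77), (254, 78), (255, 77), (256, 78), (257, 78), (258, 76), (259, 76), (260, 80), (261, 76), (262, 78), (263, 76), (264, 77), (265, 77), (266, 76), (267, 76), (268, 76), (269, 76), (270, 77), (271, 76), (272, 76), (273, 77), (274, 76), (275, 76), (276, 76), (277, 77), (278, 77), (279, 77), (280, 78), (281, 74), (282, 77), (283, 78), (284, 75), (285, 76), (286, 75), (287, 76), (288, 75), (289, 76), (290, 76), (291, 75), (292, 77), (293, 75), (294, 74), (295, 76), (296, 75), (297, 75), (298, 75), (299, 75), (300, 74), (301, 78), (302, 74), (303, 55), (304, 34), (305, 22), (306, 20), (307, 19), (308, 17), (309, 24), (310, 24), (311, 27)]
```

The tape's lower edge is about 1 mm above the rim, within tolerance, and it has been held there. I'll sweep clockwise, pressing 1 mm more.

Emit:
{"method": "play_rows", "body": {
  "xyz": [
    [0,0,1],
    [0,0,1],
    [0,0,1],
    [0,0,1],
    [0,0,1],
    [0,0,1],
    [0,0,1],
    [0,0,1],
    [0,0,1],
    [0,0,1]
  ],
  "rot": [
    [0,0,0.08],
    [0,0,0.16],
    [0,0,0.24],
    [0,0,0.32],
    [0,0,0.4],
    [0,0,0.48],
    [0,0,0.56],
    [0,0,0.64],
    [0,0,0.7],
    [0,0,0.7]
  ],
  "grip": [0,0,0,0,0,0,0,0,0,0]
}}

```text
time_s: 9.1
eef_pos: [0.5224, 0.0259, 0.1654]
eef_rot: [-0.0, 0.985, 0.173, -0.0]
wrist_force: [-4.0, 1.2, 5.5]
opening: 0.243
grasp_force: 59.7
```

Run:
```python
from h import *
goto([.5226,.0259,.165],-30)
T,o=tool();c=snap('wrist','w5');E=T@c['hand_eye'];np.save('pics/w5T.npy',E)
cv2.imwrite('pics/c5.png',cv2.resize(c['color'][150:350,190:450,::-1],None,fx=2,fy=2,interpolation=2))
```

```text
xyz mm [0.2 0.  0.4] rot [-0.     0.001 -0.7  ] q6 1.05 f [-4.   1.2  5.5] tau [ 0.07  0.49 -0.01] t 9.1 pos [0.5224 0.0259 0.1654]
```

View pics/c5.png

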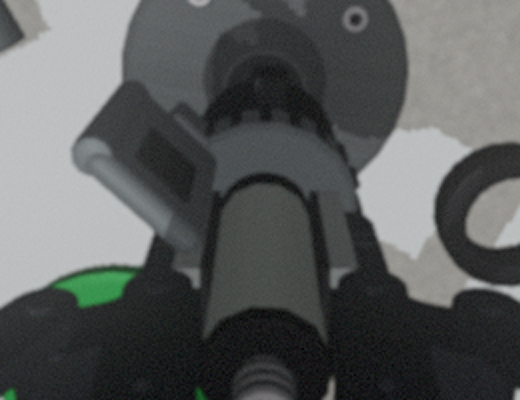

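The blade is now right beside the left finger, with no contact torque yet. The tape is still at the rim. Continue.

Emit:
{"method": "play_rows", "body": {
  "xyz": [
    [0,0,0],
    [0,0,0],
    [0,0,0],
    [0,0,0],
    [0,0,0],
    [0,0,0],
    [0,0,0],
    [0,0,0],
    [0,0,0],
    [0,0,0]
  ],
  "rot": [
    [0,0,0.06],
    [0,0,0.12],
    [0,0,0.18],
    [0,0,0.24],
    [0,0,0.3],
    [0,0,0.36],
    [0,0,0.42],
    [0,0,0.48],
    [0,0,0.5],
    [0,0,0.5]
  ],
  "grip": [0,0,0,0,0,0,0,0,0,0]
}}

```text
time_s: 10.4
eef_pos: [0.5216, 0.0263, 0.1653]
eef_rot: [-0.0, 0.997, -0.076, -0.001]
wrist_force: [-8.5, 1.8, 8.3]
opening: 0.243
grasp_force: 61.2
```

Run:
```python
from h import *
goto([.5226,.0259,.165],-30)
T,o=tool();c=snap('wrist','w6');E=T@c['hand_eye'];np.save('pics/w6T.npy',E)
cv2.imwrite('pics/c6.png',cv2.resize(c['color'][150:350,190:450,::-1],None,fx=2,fy=2,interpolation=2))
```

```text
xyz mm [1.1 0.2 0.3] rot [-0.002  0.002 -1.199] q6 1.55 f [-8.5  1.8  8.3] tau [0.19 0.96 0.2 ] t 10.4 pos [0.5216 0.0263 0.1653]
```

View pics/c6.png

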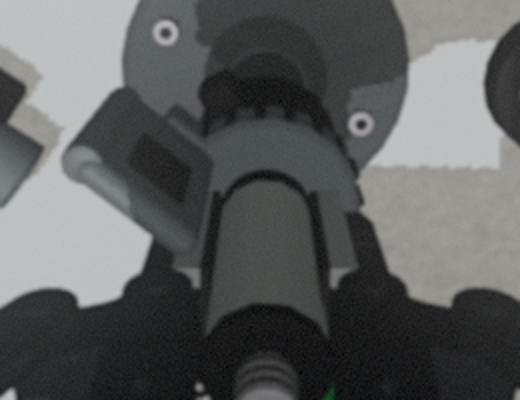

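The torque of 0.2 Nm shows the finger is driving the blade, and the tape is still at the rim. Continue in smaller steps.

Emit:
{"method": "play_rows", "body": {
  "xyz": [
    [0,0,0],
    [0,0,0],
    [0,0,0],
    [0,0,0],
    [0,0,0],
    [0,0,0],
    [0,0,0],
    [0,0,0],
    [0,0,0],
    [0,0,0]
  ],
  "rot": [
    [0,0,0.04],
    [0,0,0.08],
    [0,0,0.12],
    [0,0,0.16],
    [0,0,0.2],
    [0,0,0.24],
    [0,0,0.28],
    [0,0,0.28],
    [0,0,0.28],
    [0,0,0.28]
  ],
  "grip": [0,0,0,0,0,0,0,0,0,0]
}}

```text
time_s: 11.7
eef_pos: [0.5203, 0.0282, 0.1652]
eef_rot: [-0.001, 0.977, -0.213, -0.003]
wrist_force: [-14.0, 9.5, 14.4]
opening: 0.248
grasp_force: 75.0
```

```bash
python3 -c "
from h import *
goto([.5226,.0259,.165],-30)"
```

```text
xyz mm [3.1 1.1 0.2] rot [-0.005  0.005 -1.477] q6 1.82 f [-14.    9.5  14.4] tau [1.38 1.93 1.06] t 11.7 pos [0.5203 0.0282 0.1652]
```

Run:
```python
from h import *
T,o=tool();c=snap('wrist','w7');E=T@c['hand_eye'];np.save('pics/w7T.npy',E)
np.savez('pics/t7.npz',**vision.camera('top'))
cv2.imwrite('pics/c7.png',cv2.resize(c['color'][150:350,190:450,::-1],None,fx=2,fy=2,interpolation=2))
```

```text
(no output)
```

View pics/c7.png

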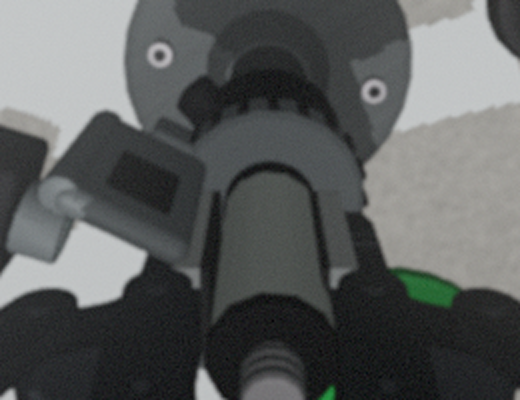

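The blade now lags the finger and the torque is up, which suggests the stop. I'll measure blade azimuths across the frames.

Run:
```python
from h import *
def az(n,o,i,x0):
    c=dict(np.load(f'pics/{n}.npz'));E=np.load(f'pics/{n}T.npy'); r=[]
    for q in(o,i):
        u,v=x0+q[0]/2,150+q[1]/2; p0=E[:3,3]; d=pt(c,u,v,1.,E)-p0; r.append((p0+d*(.182-p0[2])/d[2])[:2])
    v=r[0]-r[1]; A=np.array([.5226,.0259]); m=[np.degrees(np.arctan2(*(p-A)[::-1])).round(1) for p in r]
    print(n,'line az',np.degrees(np.arctan2(v[1],v[0])).round(1),'pts',m,[np.hypot(*(p-A)).round(4) for p in r])
az('w4',(105,100),(160,216),220);az('w5',(88,152),(190,240),190);az('w6',(80,160),(188,242),190);az('w7',(57,192),(180,250),190)
```

```text
w4 line az 82.3 pts [np.float64(81.5), np.float64(80.7)] [np.float64(0.0458), np.float64(0.0219)]
w5 line az 64.9 pts [np.float64(62.8), np.float64(60.4)] [np.float64(0.0455), np.float64(0.0211)]
w6 line az 40.0 pts [np.float64(38.2), np.float64(36.0)] [np.float64(0.0452), np.float64(0.0207)]
w7 line az 36.9 pts [np.float64(34.9), np.float64(32.6)] [np.float64(0.0447), np.float64(0.0203)]
```

The lever has turned 0.80 rad from its start and is hard against its stop, with 1 Nm on it. I'll run one hold call to confirm it's at rest.

Emit:
{"method": "play_rows", "body": {
  "xyz": [
    [0,0,0],
    [0,0,0],
    [0,0,0],
    [0,0,0],
    [0,0,0],
    [0,0,0],
    [0,0,0],
    [0,0,0],
    [0,0,0],
    [0,0,0]
  ],
  "rot": [
    [0,0,0],
    [0,0,0],
    [0,0,0],
    [0,0,0],
    [0,0,0],
    [0,0,0],
    [0,0,0],
    [0,0,0],
    [0,0,0],
    [0,0,0]
  ],
  "grip": [0,0,0,0,0,0,0,0,0,0]
}}

```text
time_s: 13.05
eef_pos: [0.5202, 0.0282, 0.1652]
eef_rot: [-0.001, 0.977, -0.213, -0.003]
wrist_force: [-13.1, 10.3, 14.4]
opening: 0.243
grasp_force: 75.0
```

Run:
```python
from h import *
goto([.5226,.0259,.165],-30)
T,o=tool();c=vision.camera('wrist');E=T@c['hand_eye'];x=T[:2,0];A=np.array([.5222,.0265])
g=cv2.cvtColor(c['color'],cv2.COLOR_RGB2GRAY); print([(i,int(v)) for i,v in zip(range(200,246),g[200:246,321:326].mean(1).round())])
for r,z in((.024,.14),(.011,.136),(.011,.14),(.011,.144),(.011,.146)): print(r,z,proj(c,[*(A+r*x),z],E).round(1))
```

```text
xyz mm [3.1 1.1 0.2] rot [-0.005  0.005 -1.477] q6 1.82 f [-13.1  10.3  14.4] tau [1.36 1.86 1.05] t 13.05 pos [0.5202 0.0282 0.1652]
[(200, 41), (201, 40), (202, 43), (203, 42), (204, 50), (205, 62), (206, 73), (207, 76), (208, 77), (209, 78), (210, 81), (211, 84), (212, 82), (213, 84), (214, 83), (215, 82), (216, 82), (217, 81), (218, 83), (219, 85), (220, 84), (221, 82), (222, 83), (223, 82), (224, 82), (225, 84), (226, 82), (227, 82), (228, 83), (229, 80), (230, 64), (231, 40), (232, 26), (233, 22), (234, 25), (235, 42), (236, 66), (237, 77), (238, 82), (239, 83), (240, 83), (241, 82), (242, 84), (243, 83), (244, 82), (245, 82)]
0.024 0.14 [324.7 206.7]
0.011 0.136 [324.6 228.8]
0.011 0.14 [324.6 231.9]
0.011 0.144 [324.7 235.2]
0.011 0.146 [324.7 236.9]
```

```bash
python3 -c "
from bench import ctrl
print(ctrl.hand_in())"
```

```text
the job is handed in; nothing more can be done
None
```

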